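# Uncover the blue pot and park its lid on the board

### The arm

A 6-joint arm with a two-finger parallel gripper is mounted at the origin on a cart in front of the work surface, level with it; the furniture and walls round the work are solid. World frame = base frame: x ahead of the robot, y to its left, z up, the work surface at z = 0. Lengths are in m, angles in rad, forces in N, time in s.
With the tool pointing down it reaches from about 0.3 to 0.875 m from the base axis. Payload 6.4 kg.
Tool frame: the origin (TCP) lies midway between the tips of the shut fingers; the grasp point (between the pads) lies 19 mm behind it; x points along the fingers, y is the direction in which the jaws open and shut, and the axes are right-handed (so a half turn about x gives the same grasp; the last joint's range is limited). The gripper opens to 85 mm and grips with 20 to 120 N. Pads are 22 mm wide; open, the fingers measure 114 mm over their backs; the gripper's body (76 mm by 85 mm) begins 54 mm behind the grasp point. The pads swing forward as they close: fully open they stand 13 mm farther back than shut.
Start: joints at [1.048, 0.181, 1.607, -0, 1.354, -0.206], TCP at [0.179, 0.546, 0.231] pointing down, gripper open.
Joint ranges: [-2.99, 2.99], [-0.89, 2.07], [0.3, 2.58], [-1.14, 4.28], [0, 2.63], [-3.12, 3.12]. Speed limits (rad/s): [2.57, 2.57, 3.01, 3.14, 3.14, 3.14].

### API

Orientations are given as a unit quaternion [w, x, y, z].
In Python, from bench import ctrl gives the robot as it stands.
- The arm moves only by the tool step_arm, never from a script. Its argument "motion" is a list of rows, each a list of 7 numbers: the shift along the tool's x, y, z in mm, then the turn, a rotation vector about the tool's x, y, z in degrees, then the closure in counts, from 0 (fully open) to 255 (shut). In form: [[tx, ty, tz, rx, ry, rz, hand], ...]. A call has 1 to 10 rows; each row is the pose to reach, as a shift and turn from the pose commanded when the call began, along the tool's axes at that moment; what a row does not reach only later rows make up. A row lasts 1/8 s, in which the tool goes at most 62.5 mm and 10.7 degrees, less where a joint would pass 70% of its speed; a pose out of reach is approached as far as the arm can. A call with a gripper value outside its range is refused whole. The fingers move at their own pace and stop on an object; the grip force is fixed at half the most. Time passes only in rows, so rows that repeat a pose let the fingers close. It gives the time, the measured TCP pose, the force and the opening at its end, in the units of the state.
- ctrl.get_obs(): the state, without advancing time (a new reading comes with each control period).
- ctrl.camera(name): name is "side" or "top"; returns (picture, depth): 384x512x3 uint8, red, green, blue; 384x512 float32, m along the optical axis (not along the pixel's ray), 0 where there is no reading.
- ctrl.camera_info(name): a dict with "fx", "fy", "cx", "cy" (pixels), "T" (4x4, takes a point from camera to world coordinates). Camera axes: x right, y down, z forward; pixel columns grow to the right and rows downward; lengths in m; the calibration is good to about 2 mm. A picture is of the moment at which its call begins. camera_info takes no time and is no camera call.
- ctrl.hand_in(): hands the job in, once; it reports no verdict.
The state is a dict: "time_s": time; "q": joint angles; "dq": joint speeds; "joint_efforts": joint torques, N m; "eef_pos": TCP position; "eef_rot": TCP orientation; "wrist_force": force on the tool from outside, world axes, zero at the start; "torque": the same for the moment, N m; "opening": opening from 0.0 (shut) to 1.0 (fully open).
Only numpy, scipy, OpenCV 4.12 (cv2) and the standard library are available. Lean on these libraries where they do the work, as an engineer would, in place of code of your own. Each camera call takes 0.05 s, during which the arm holds its last target. There are 200 camera calls.

### The job

Take the lid off the blue pot by its knob and set it down gently, flat and knob up, in the middle of the broad part of the wooden board. Do not push the blue pot about, and leave the white pot alone with its lid on.

Things in the scene. Friction and masses are not known exactly. Their poses are not given: they have to be found in the camera images.
- blue_knob (a point): Mid-height centre of the black knob on the blue pot's loose lid; z up. Knob: upright cylinder 31 mm across, 25 mm high. The domed blue lid (158 mm across, 0.25 kg) starts 20 mm below this point; the pot's rim is 35 mm below it; a locating disc 133 mm across reaches 10 mm deeper into the pot, 4 mm free all round: lift straight up. Lid laid knob up on a flat: this point is 45 mm above it.
- blue_pot: Blue enamelled pot, loose on the range: 150 mm across, 90 mm high to the rim, 1.3 kg, two blue loop handles reaching 106 mm from the middle on its +y and -y sides, 71 mm up. Origin: centre of its underside, z up. Blue pot, white pot and board stand side by side in any order.
- white_knob (a point): Centre of the black knob on the lid of the white pot. Pot and lid are the same as the blue ones in size and shape but white; this lid stays where it is.
- board_middle (a point): Middle of the top face of the broad part of the wooden paddle-shaped chopping board, which lies flat on the range and does not move. Broad part: about 214 mm square, 18 mm thick. The handle points roughly to the robot, along this point's -y axis. z up.
Things that resemble listed ones, but are neither listed nor needed, are in the scene too. What is shaped like the part that bears blue_knob but red is not meant.

How it is judged:
By the outcome, as a careful person would: the job done as asked, in the order asked, and still so for the second after the job is handed in, with the robot touching nothing.
It also fails if it takes over 43 s, if anything falls off the work surface, if the arm or the gripper's body presses on something with over 40 N, if the wrist force passes 120 N, or if a joint passes its speed limit or range.

## Working session

There is one attempt and no reset: what is moved stays moved. The work goes in short steps, Python scripts to look and compute and a tool call to move; the robot and the scene stay as the last step left them, time stands still between calls to the robot, and variables do not carry over. Pictures are saved under pics/ and viewed, about 8 in all and at most 12, crops included, and the job is handed in when it is done.

Besides the shell and the picture viewer there is one more tool, called after "Call:" as name(argument=value, ...) on one line, values as JSON. step_arm: Moves the arm, as the interface text tells. Its arguments: {"type":"object","properties":{"motion":{"type":"array","items":{"type":"array","items":{"type":"number"}}}},"required":["motion"]}

```bash
mkdir -p pics && cat > h.py <<'E'
from bench import ctrl
import numpy as np, cv2
def snap(n,f):
    p,d=ctrl.camera(n); np.savez(f'pics/{f}.npz',p=p,d=d); cv2.imwrite(f'pics/{f}.png',p[:,:,::-1]); return p,d
def world(n,d):
    i=ctrl.camera_info(n); v,u=np.indices(d.shape)
    P=np.stack([(u-i['cx'])/i['fx']*d,(v-i['cy'])/i['fy']*d,d,np.ones_like(d)],-1)
    return (P@np.array(i['T']).T)[...,:3]
E
python3 - <<'E'
from h import *
a,_=snap('top','top0'); b,_=snap('side','side0')
cv2.imwrite('pics/both.png',cv2.resize(np.hstack([a,b])[:,:,::-1],(800,300)))
print(ctrl.get_obs()); print(ctrl.camera_info('top')['T'],ctrl.camera_info('side')['T'])
E
```

```text
{'time_s': 0.1, 'q': array([ 1.04771348e+00,  1.81476135e-01,  1.60791370e+00,  8.01996012e-06,
        1.35378665e+00, -2.06303311e-01]), 'dq': array([-0.00112515, -0.00077471, -0.00116818, -0.00088442,  0.00105872,
       -0.00066708]), 'joint_efforts': array([-1.81935047e-05, -4.45880735e+01, -3.52232730e+01, -3.15537454e-04,
        4.35317896e-03,  7.86433702e-06]), 'eef_pos': array([0.17884709, 0.54595741, 0.23046621]), 'eef_rot': array([ 0.69805298,  0.11100919,  0.69845759, -0.1120535 ]), 'wrist_force': array([ 0.52940884,  0.54381608, -0.26768176]), 'torque': array([0.05420257, 0.0466209 , 0.01501225]), 'opening': 0.9999851690047966}
[[ 0.07069597 -0.94767364  0.31131457  0.33528713]
 [-0.9974626  -0.06453627  0.03005728 -0.04533149]
 [-0.00839341 -0.31264956 -0.94983146  0.98282617]
 [ 0.          0.          0.          1.        ]] [[-0.99139444 -0.07468964  0.10751057  0.54728012]
 [-0.13021579  0.64702641 -0.75126604  0.66642564]
 [-0.01345039 -0.75880055 -0.65118416  0.65631414]
 [ 0.          0.          0.          1.        ]]
```

View pics/top0.png

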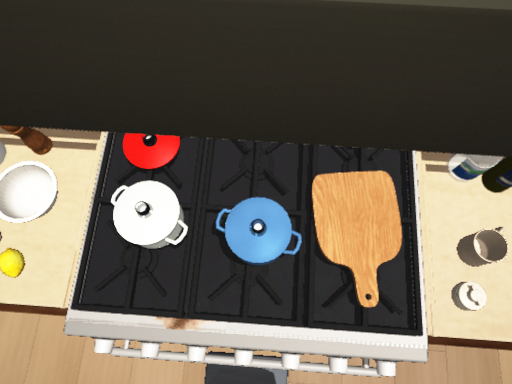

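View pics/side0.png

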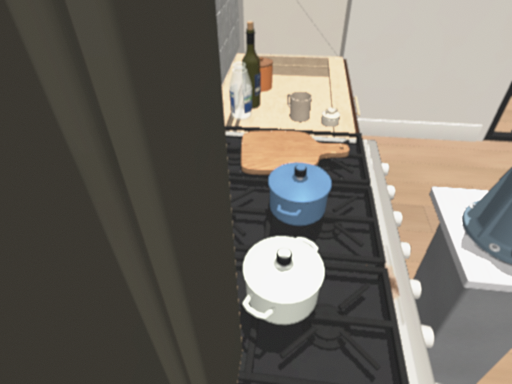

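The top view shows a blue pot with its black knob at (258,227), a white pot at (147,212), a red lid lying at (150,145) (decoy), the board with its broad part near (358,215), and a hood across rows 0–140.

```bash
python3 - <<'E'
from h import *
z=np.load('pics/top0.npz'); p,d=z['p'].astype(int),z['d']; W=world('top',d)
zs=np.load('pics/side0.npz'); ps,ds=zs['p'].astype(int),zs['d']; Ws=world('side',ds)
for n,(p_,W_,d_) in dict(top=(p,W,d),side=(ps,Ws,ds)).items():
    dark=(p_.max(-1)<70)&(d_>0)&(W_[...,2]>.105)&(W_[...,2]<.16)
    k,l,s,c=cv2.connectedComponentsWithStats(dark.astype(np.uint8))
    for i in range(1,k):
        if s[i,4]>25:
            q=W_[l==i]; t=q[q[:,2]>q[:,2].max()-.004]; print(n,'knob',c[i].round(),s[i,4],q.min(0).round(3),q.max(0).round(3),'top mid',((t.min(0)+t.max(0))/2).round(4))
    blue=(p_[...,2]>p_[...,0]+60)&(W_[...,2]>.04)&(W_[...,2]<.14)&(W_[...,1]<.4)&(W_[...,1]>-.3)
    q=W_[blue]; print(n,'blue',q.min(0).round(3),q.max(0).round(3))
    lid=q[(q[:,2]>.093)]; print('  lid',lid.min(0).round(3),lid.max(0).round(3),((lid.min(0)+lid.max(0))/2).round(4))
    h=q[(q[:,2]<.085)]; print('  handles', h[h[:,1].argmin()].round(3),h[h[:,1].argmax()].round(3))
    wood=((p_[...,0]>p_[...,2]+50)&(W_[...,2]>.008)&(W_[...,2]<.03)&(W_[...,1]<-.05)&(W_[...,1]>-.45)&(W_[...,0]>.3)).astype(np.uint8)
    k,l,s,c=cv2.connectedComponentsWithStats(wood); i=1+s[1:,4].argmax(); B=W_[l==i]
    print(n,'board',s[i],B.min(0).round(3),B.max(0).round(3),np.median(B[:,2]).round(4))
    for x in np.arange(.36,.8,.02):
        r=B[abs(B[:,0]-x)<.006]
        if len(r): print('   x%.2f y %.3f..%.3f mid %.3f'%(x,r[:,1].min(),r[:,1].max(),(r[:,1].min()+r[:,1].max())/2))
print('hood',W[60,250],W[130,250],W[130,350],W[20,450])
a=p[180:280,200:320].astype(np.uint8)
cv2.imwrite('pics/crop.png',cv2.resize(a,(720,600),interpolation=cv2.INTER_CUBIC)[:,:,::-1])
E
```

```text
top knob [145. 211.] 47 [0.537 0.228 0.118] [0.56  0.246 0.139] top mid [0.5499 0.2382 0.1367]
top knob [258. 230.] 36 [ 0.513 -0.04   0.122] [ 0.531 -0.014  0.138] top mid [ 0.521  -0.0261  0.1362]
top blue [ 0.451 -0.128  0.043] [0.607 0.077 0.136]
  lid [ 0.451 -0.102  0.093] [0.607 0.053 0.136] [ 0.529  -0.0248  0.1146]
  handles [ 0.506 -0.128  0.074] [0.551 0.077 0.071]
top board [ 312  171   89  137 8205] [ 0.374 -0.385  0.009] [ 0.726 -0.158  0.025] 0.0182
   x0.38 y -0.319..-0.281 mid -0.300
   x0.40 y -0.322..-0.274 mid -0.298
   x0.42 y -0.323..-0.272 mid -0.297
   x0.44 y -0.318..-0.267 mid -0.293
   x0.46 y -0.319..-0.255 mid -0.287
   x0.48 y -0.339..-0.203 mid -0.271
   x0.50 y -0.370..-0.186 mid -0.278
   x0.52 y -0.380..-0.178 mid -0.279
   x0.54 y -0.384..-0.172 mid -0.278
   x0.56 y -0.384..-0.169 mid -0.277
   x0.58 y -0.385..-0.166 mid -0.276
   x0.60 y -0.383..-0.163 mid -0.273
   x0.62 y -0.382..-0.162 mid -0.272
   x0.64 y -0.379..-0.160 mid -0.269
   x0.66 y -0.376..-0.159 mid -0.267
   x0.68 y -0.371..-0.158 mid -0.265
   x0.70 y -0.367..-0.166 mid -0.267
  
[... 736 characters left out ...]
-0.322..-0.265 mid -0.294
   x0.46 y -0.322..-0.255 mid -0.288
   x0.48 y -0.334..-0.200 mid -0.267
   x0.50 y -0.368..-0.206 mid -0.287
   x0.52 y -0.380..-0.207 mid -0.293
   x0.54 y -0.383..-0.210 mid -0.297
   x0.56 y -0.385..-0.202 mid -0.294
   x0.58 y -0.384..-0.191 mid -0.288
   x0.60 y -0.383..-0.169 mid -0.276
   x0.62 y -0.377..-0.159 mid -0.268
   x0.64 y -0.380..-0.157 mid -0.268
   x0.66 y -0.375..-0.154 mid -0.265
   x0.68 y -0.373..-0.157 mid -0.265
   x0.70 y -0.364..-0.163 mid -0.263
   x0.72 y -0.355..-0.255 mid -0.305
hood [ 0.38967758 -0.03930683  0.90954263] [ 0.38994644 -0.03839707  0.87458776] [ 0.38971061 -0.06837772  0.87897113] [ 0.38901338 -0.07639368  0.92522127]
```

View pics/crop.png

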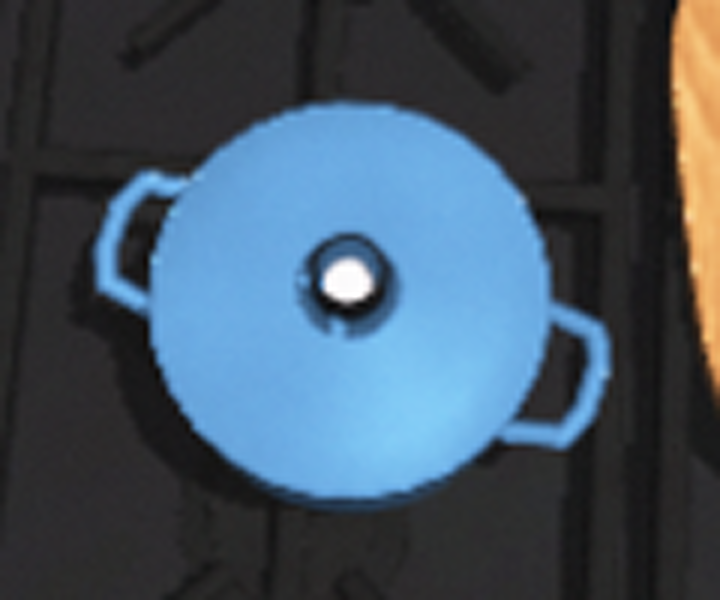

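Candidates: blue lid on pot, knob at top (258,227); white knob (143,209); red lid (150,145). Crop confirms the blue one with two blue handles. Knob ≈ (0.529, −0.0245, 0.125); board middle ≈ (0.604, −0.274, 0.018). Moving over the knob.

Call:
step_arm(motion=[[0,-10,12,0,0,0,0],[0,-28,34,0,0,0,0],[0,-50,60,0,0,0,0],[0,-76,90,0,0,0,0],[0,-104,122,0,0,0,0],[0,-132,155,0,0,0,0],[0,-160,188,0,0,0,0],[0,-186,220,0,0,0,0],[0,-206,243,0,0,0,0],[0,-216,255,0,0,0,0]])

```text
time_s: 1.35
eef_pos: [0.3547, 0.2599, 0.2312]
eef_rot: [0.698, 0.112, 0.698, -0.112]
wrist_force: [-0.5, 0.6, 0.2]
opening: 1.003
```

Call:
step_arm(motion=[[0,-10,12,0,0,0,0],[0,-28,34,0,0,0,0],[0,-50,60,0,0,0,0],[0,-76,90,0,0,0,0],[0,-104,122,0,0,0,0],[0,-132,155,0,0,0,0],[0,-160,188,0,0,0,0],[0,-186,220,0,0,0,0],[0,-206,243,0,0,0,0],[0,-216,255,0,0,0,0]])

```text
time_s: 2.6
eef_pos: [0.5296, -0.024, 0.231]
eef_rot: [0.698, 0.112, 0.698, -0.112]
wrist_force: [-0.4, 0.3, -0.3]
opening: 0.999
```

```bash
cat > go.py <<'E'
import sys; from h import *
from scipy.spatial.transform import Rotation as Ro
o=ctrl.get_obs(); q=o['eef_rot']; R=Ro.from_quat([q[1],q[2],q[3],q[0]]).as_matrix()
t=np.array(eval(sys.argv[1]))
print('shift mm',(R.T@(t-o['eef_pos'])*1000).round(1)); print(R.round(3),o['eef_pos'].round(4),o['wrist_force'].round(2),o['opening'],o['time_s'],o['q'].round(2))
E
python3 go.py '[.529,-.0245,.109]'
```

```text
shift mm [122.   -0.7  -0.4]
[[-0.001  0.312  0.95 ]
 [ 0.     0.95  -0.312]
 [-1.     0.    -0.001]] [ 0.5296 -0.024   0.231 ] [-0.43  0.27 -0.31] 0.9986159953408513 2.6 [-0.27  0.08  1.72  0.    1.34 -1.52]
```

Call:
step_arm(motion=[[10,0,0,0,0,0,0],[25,0,0,0,0,0,0],[42,0,0,0,0,0,0],[60,0,0,0,0,0,0],[75,0,0,0,0,0,0],[86,0,0,0,0,0,0],[90,0,0,0,0,0,0],[90,0,0,0,0,0,0]])

```text
time_s: 3.6
eef_pos: [0.5293, -0.023, 0.1413]
eef_rot: [0.698, 0.112, 0.698, -0.112]
wrist_force: [-0.2, 0.1, -1.4]
opening: 1.002
```

```bash
python3 - <<'E'
from h import *
a,_=snap('top','t1'); b,_=snap('side','s1')
f=lambda m:cv2.resize(m,(400,400),interpolation=cv2.INTER_CUBIC)
cv2.imwrite('pics/c1.png',np.hstack([f(a[170:290,200:320]),f(b[110:230,240:360])])[:,:,::-1])
E
```

```text
(no output)
```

View pics/c1.png

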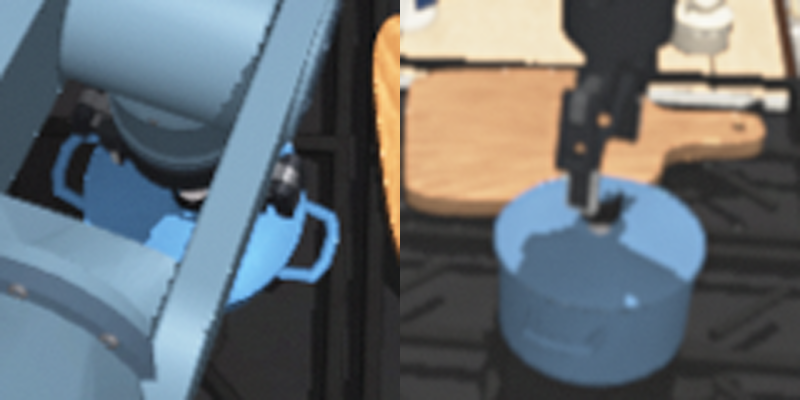

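The near finger at (583,195) hangs at the knob (605,210), with the lid still seated and the alignment plausible. Descend and close.

Call:
step_arm(motion=[[8,-1,0,0,0,0,0],[16,-1,0,0,0,0,0],[24,-1,0,0,0,0,0],[29,-1,0,0,0,0,0],[32,-1,0,0,0,0,0],[32,-1,0,0,0,0,0]])

```text
time_s: 4.45
eef_pos: [0.5288, -0.0239, 0.1091]
eef_rot: [0.698, 0.112, 0.698, -0.112]
wrist_force: [-0.0, 1.0, 0.6]
opening: 1.001
```

Call:
step_arm(motion=[[0,0,0,0,0,0,60],[0,0,0,0,0,0,100],[0,0,0,0,0,0,120],[0,0,0,0,0,0,135],[0,0,0,0,0,0,150],[0,0,0,0,0,0,165],[0,0,0,0,0,0,180],[0,0,0,0,0,0,255],[0,0,0,0,0,0,255],[0,0,0,0,0,0,255]])

```text
time_s: 5.7
eef_pos: [0.529, -0.0242, 0.1097]
eef_rot: [0.698, 0.111, 0.698, -0.112]
wrist_force: [-1.6, -2.0, 4.5]
opening: 0.337
```

Call:
step_arm(motion=[[-1,0,0,0,0,0,255],[-3,0,0,0,0,0,255],[-6,0,0,0,0,0,255],[-10,0,0,0,0,0,255],[-15,0,0,0,0,0,255],[-22,0,0,0,0,0,255],[-32,0,0,0,0,0,255],[-44,0,0,0,0,0,255],[-54,0,0,0,0,0,255],[-60,0,0,0,0,0,255]])

```text
time_s: 6.95
eef_pos: [0.5292, -0.024, 0.1704]
eef_rot: [0.699, 0.111, 0.698, -0.112]
wrist_force: [0.5, 0.4, -3.1]
opening: 0.341
```

```bash
python3 go.py '[.604,-.274,.170]'; python3 - <<'E'
from h import *
a,_=snap('top','t2'); b,_=snap('side','s2')
f=lambda m:cv2.resize(m,(400,400),interpolation=cv2.INTER_CUBIC)
cv2.imwrite('pics/c2.png',np.hstack([f(a[170:290,200:320]),f(b[90:240,230:380])])[:,:,::-1])
E
```

```text
shift mm [   0.6 -214.2  148.9]
[[ 0.001  0.312  0.95 ]
 [-0.     0.95  -0.312]
 [-1.     0.     0.001]] [ 0.5292 -0.024   0.1704] [ 0.48  0.41 -3.12] 0.3409243478494561 6.95 [-0.27  0.14  1.78 -0.    1.22 -1.52]
```

View pics/c2.png

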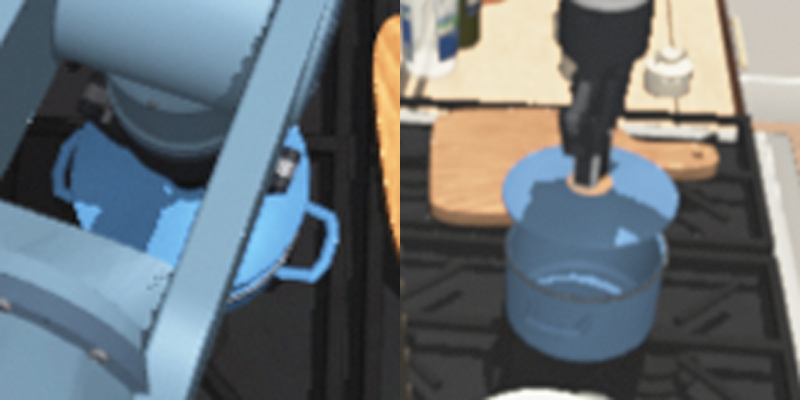

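The lid (590,195) hangs level from the fingers, clear of the open pot (585,270), which has not moved. Carrying it to the board.

Call:
step_arm(motion=[[0,-6,4,0,0,0,255],[0,-20,14,0,0,0,255],[0,-42,29,0,0,0,255],[0,-70,49,0,0,0,255],[0,-102,71,0,0,0,255],[0,-134,93,0,0,0,255],[0,-166,115,0,0,0,255],[0,-192,133,0,0,0,255],[0,-208,145,0,0,0,255],[0,-214,149,0,0,0,255]])

```text
time_s: 8.3
eef_pos: [0.6034, -0.276, 0.1684]
eef_rot: [0.698, 0.112, 0.698, -0.112]
wrist_force: [0.3, -0.5, -2.2]
opening: 0.338
```

```bash
python3 go.py '[.604,-.274,.050]'; python3 - <<'E'
from h import *
a,_=snap('top','t3'); b,_=snap('side','s3'); d=np.load('pics/s3.npz')['d']; W=world('side',d); p=b.astype(int)
m=(p[...,2]>p[...,0]+50)&(W[...,1]<-.12)&(W[...,1]>-.4)&(W[...,2]>.08)&(W[...,2]<.25)
q=W[m]; print(q.min(0),q.max(0))
c=q[(q[:,2]<np.percentile(q[:,2],60))]; A=np.c_[q[:,:2],np.ones(len(q))]; print('tilt',np.linalg.lstsq(A,q[:,2],rcond=None)[0])
f=lambda m:cv2.resize(m,(400,400),interpolation=cv2.INTER_CUBIC)
cv2.imwrite('pics/c3.png',np.hstack([f(a[150:310,260:420]),f(b[60:210,230:380])])[:,:,::-1])
E
```

```text
shift mm [118.4   2.1   0. ]
[[-0.001  0.313  0.95 ]
 [ 0.     0.95  -0.313]
 [-1.    -0.    -0.001]] [ 0.6034 -0.276   0.1684] [ 0.32 -0.48 -2.16] 0.33813346844208564 8.3 [-0.61  0.43  1.42 -0.    1.29 -1.86]
[ 0.52743609 -0.33755894  0.15173119] [ 0.68248293 -0.19534952  0.19011654]
tilt [ 0.00158508 -0.02643073  0.15126624]
```

View pics/c3.png

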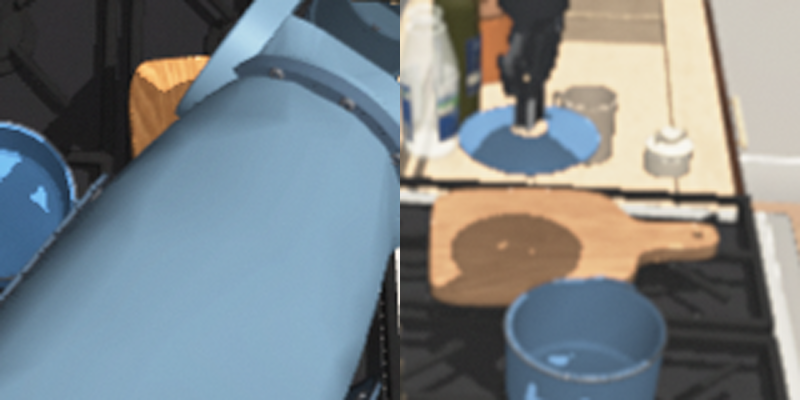

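The lid (530,140) hangs level above the board with its shadow at (515,250). The side depth gives its centre as ≈ (0.605, −0.274), on target. Touchdown is expected at TCP z≈0.048.

Call:
step_arm(motion=[[8,0,0,0,0,0,255],[22,0,0,0,0,0,255],[42,0,0,0,0,0,255],[62,0,0,0,0,0,255],[80,0,0,0,0,0,255],[95,0,0,0,0,0,255],[105,0,0,0,0,0,255],[111,0,0,0,0,0,255],[114,0,0,0,0,0,255],[114,0,0,0,0,0,255]])

```text
time_s: 9.65
eef_pos: [0.6039, -0.2738, 0.0556]
eef_rot: [0.698, 0.111, 0.698, -0.112]
wrist_force: [1.4, 0.0, -2.6]
opening: 0.339
```

Call:
step_arm(motion=[[1,0,0,0,0,0,255],[2,0,0,0,0,0,255],[3,0,0,0,0,0,255],[4,0,0,0,0,0,255],[5,0,0,0,0,0,255],[5,0,0,0,0,0,255]])

```text
time_s: 10.4
eef_pos: [0.6037, -0.2736, 0.0502]
eef_rot: [0.698, 0.112, 0.698, -0.111]
wrist_force: [1.0, 0.1, -2.6]
opening: 0.339
```

Call:
step_arm(motion=[[0.5,0,0,0,0,0,255],[1,0,0,0,0,0,255],[1.5,0,0,0,0,0,255],[2,0,0,0,0,0,255],[2,0,0,0,0,0,255]])

```text
time_s: 11.02
eef_pos: [0.6038, -0.2737, 0.0483]
eef_rot: [0.698, 0.112, 0.698, -0.112]
wrist_force: [0.1, -0.1, -2.0]
opening: 0.332
```

Call:
step_arm(motion=[[0.3,0,0,0,0,0,255],[0.7,0,0,0,0,0,255],[1,0,0,0,0,0,255],[1,0,0,0,0,0,255]])

```text
time_s: 11.52
eef_pos: [0.6038, -0.2737, 0.0482]
eef_rot: [0.698, 0.111, 0.698, -0.112]
wrist_force: [-3.3, 2.1, 7.1]
opening: 0.337
```

Contact: the vertical force went from −2.5 to +7 N. Releasing slowly and rising.

Call:
step_arm(motion=[[0,0,0,0,0,0,165],[0,0,0,0,0,0,150],[0,0,0,0,0,0,130],[0,0,0,0,0,0,100],[0,0,0,0,0,0,60],[0,0,0,0,0,0,20],[0,0,0,0,0,0,0],[0,0,0,0,0,0,0],[0,0,0,0,0,0,0]])

```text
time_s: 12.65
eef_pos: [0.6038, -0.2737, 0.0473]
eef_rot: [0.698, 0.112, 0.698, -0.112]
wrist_force: [0.2, -0.5, 0.4]
opening: 0.997
```

Call:
step_arm(motion=[[-4,0,0,0,0,0,0],[-12,0,0,0,0,0,0],[-24,0,0,0,0,0,0],[-40,0,0,0,0,0,0],[-60,0,0,0,0,0,0],[-85,0,0,0,0,0,0],[-110,0,0,0,0,0,0],[-135,0,0,0,0,0,0],[-155,0,0,0,0,0,0],[-165,0,0,0,0,0,0]])

```text
time_s: 13.9
eef_pos: [0.6043, -0.274, 0.2145]
eef_rot: [0.699, 0.111, 0.697, -0.112]
wrist_force: [-1.1, -0.4, -0.2]
opening: 1.003
```

```bash
python3 go.py '[.45,.1,.215]'; python3 - <<'E'
from h import *
b,d=snap('side','s4'); W=world('side',d); p=b.astype(int)
for lo,hi in((-.4,-.13),(-.12,.1)):
    m=(p[...,2]>p[...,0]+50)&(W[...,1]<hi)&(W[...,1]>lo)&(W[...,2]>.03)&(W[...,2]<.25)&(W[...,0]<.75)
    q=W[m]; print(q.min(0).round(3),q.max(0).round(3))
E
```

```text
shift mm [  -1.3  307.3 -263.1]
[[ 0.002  0.311  0.95 ]
 [-0.001  0.95  -0.311]
 [-1.    -0.001  0.002]] [ 0.6043 -0.274   0.2145] [-1.06 -0.39 -0.2 ] 1.0026326767131615 13.9 [-0.6   0.39  1.38  0.    1.37 -1.86]
[ 0.53  -0.336  0.031] [ 0.68  -0.193  0.074]
[ 0.49 -0.1   0.03] [0.602 0.081 0.092]
```

View pics/s4.png

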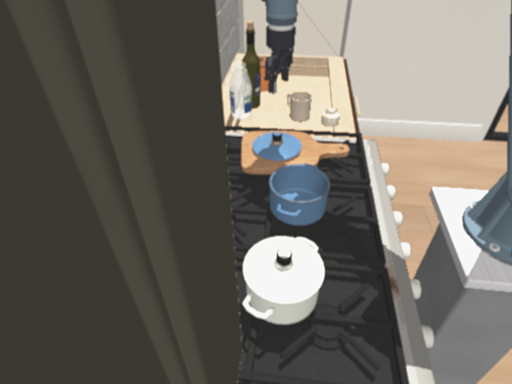

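The side view shows the lid lying flat, knob up, on the board (277,147), with the blue pot open at (300,195) and the white pot untouched. I'll retreat so the top camera can check the centring.

Call:
step_arm(motion=[[0,8,-7,0,0,0,0],[0,28,-24,0,0,0,0],[0,56,-48,0,0,0,0],[0,90,-77,0,0,0,0],[0,125,-107,0,0,0,0],[0,160,-137,0,0,0,0],[0,195,-167,0,0,0,0],[0,225,-193,0,0,0,0],[0,245,-210,0,0,0,0],[0,250,-215,0,0,0,0]])

```text
time_s: 15.2
eef_pos: [0.4757, 0.0325, 0.2112]
eef_rot: [0.698, 0.111, 0.699, -0.111]
wrist_force: [0.3, -1.0, -0.1]
opening: 1.0
```

```bash
python3 - <<'E'
from h import *
b,d=snap('top','t5'); W=world('top',d); p=b.astype(int)
m=(p[...,2]>p[...,0]+50)&(W[...,1]<-.15)&(W[...,1]>-.4)&(W[...,2]>.025)&(W[...,2]<.25)&(W[...,0]<.75)
q=W[m]; print(q.min(0).round(3),q.max(0).round(3))
print(ctrl.get_obs()['eef_pos'],ctrl.get_obs()['wrist_force'])
E
```

```text
[ 0.526 -0.349  0.029] [ 0.683 -0.197  0.076]
[0.47599605 0.03224337 0.21140422] [ 0.42498629  0.48056855 -0.67677404]
```

View pics/t5.png

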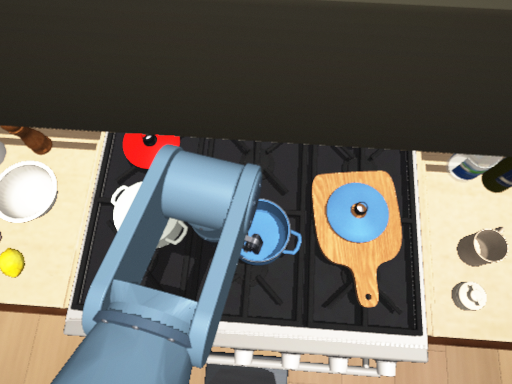

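The lid (358,212) lies flat and centred on the broad part of the board. Its measured centre is (0.605, −0.273). Nothing else has moved and the arm is clear. Handing in.

```bash
python3 -c "from bench import ctrl; print(ctrl.hand_in())"
```

```text
the job is handed in; nothing more can be done
None
```

I lifted the blue pot's lid straight up by its knob and set it down flat, knob up, on the broad part of the board, then handed the job in. The clock read about 15 s, against the 43 s limit.

- **Placement:** the last top view puts the lid's centre at (0.605, −0.273). My estimate of the board's middle was (0.604, −0.274).
- **Forces:** the highest wrist reading after a move was about 8 N, when the lid touched the board. Forces within a move were not logged.
- **Pots:** the blue pot measured within a few mm of where it started and showed no visible shift. The white pot still has its lid on. The final top view partly hid both pots behind the arm, so that check rests on the side view.
- **Arm:** the gripper was open and clear of everything at hand-in.

No check failed or disagreed.

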